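Bring the sample into the photometer's beam

ROBOT

A 6-joint arm with a two-finger parallel gripper is mounted at the origin on the work surface. World frame = base frame: x ahead of the robot, y to its left, z up, the work surface at z = 0. Lengths are in m, angles in rad, forces in N, time in s.
With the tool pointing down it reaches from about 0.35 to 0.85 m from the base axis. Payload 8.1 kg.
Tool frame: the origin (TCP) lies midway between the tips of the shut fingers; the grasp point (between the pads) lies 19 mm behind it; z points along the fingers, y is the line along which they close (so a half turn about z gives the same grasp; the last joint's range is limited). The gripper opens to 85 mm and grips with 20 to 120 N. Pads are 22 mm wide; open, the fingers measure 114 mm over their backs; the gripper's body (76 mm by 85 mm) begins 54 mm behind the grasp point. The pads swing forward as they close: fully open they stand 13 mm farther back than shut.
Start: joints at [-1.186, 0.13, 1.488, -0, 1.523, -0.085], TCP at [0.272, -0.535, 0.231] pointing down, gripper open.
Joint ranges: [-2.96, 2.96], [-0.89, 2.26], [0.02, 2.5], [-1.34, 4.48], [0, 2.73], [-2.66, 2.66]. Speed limits (rad/s): [2.39, 2.39, 2.79, 3.14, 3.14, 3.14].

INTERFACE

Orientations are given as a unit quaternion [w, x, y, z].
In Python, from plant import bot, eyes, finder gives the robot as it stands. The module is installed in compiled form; this text tells all that it offers.
- The arm moves only by the shell command python3 -m creep 'ROWS'. ROWS is a JSON object of lists of equal length, an entry for each row: "slide": the shift along the tool's x, y, z in m, a list of three; "delta_rot": the turn, a rotation vector about the tool's x, y, z in rad, a list of three; "claw": the opening, from -1 (shut) to 1 (fully open). In form: {"slide": [[x, y, z], ...], "delta_rot": [[wx, wy, wz], ...], "claw": [claw, ...]}. A call has 1 to 10 rows; each row is the pose to reach, as a shift and turn from the pose commanded when the call began, along the tool's axes at that moment; what a row does not reach only later rows make up. A row lasts 1/8 s, in which the tool goes at most 62.5 mm and 10.7 degrees, less where a joint would pass 70% of its speed; a pose out of reach is approached as far as the arm can. A call with a gripper value outside its range is refused whole. The fingers move at their own pace and stop on an object; the grip force is fixed at half the most. Time passes only in rows, so rows that repeat a pose let the fingers close. It gives the time, the measured TCP pose, the force, the opening and the grip force at its end, in the units of the state.
- bot.sense(): the state, without advancing time (a new reading comes with each control period).
- eyes.snapshot(name): name is "scene" or "top" or "wrist"; returns (picture, depth): 384x512x3 uint8, red, green, blue; 384x512 float32, m along the optical axis (not along the pixel's ray), 0 where there is no reading.
- eyes.camera_params(name): a dict with "intrinsics" (3x3 intrinsics, pixels), "world_to_cam" (4x4, takes a point from world to camera coordinates). Camera axes: x right, y down, z forward; pixel columns grow to the right and rows downward; lengths in m; the calibration is good to about 2 mm. A picture is of the moment at which its call begins: read the wrist's pose just before it. camera_params takes no time and is no camera call; for the wrist camera it gives the pose at the moment of the call.
- bot.close_job(): hands the job in; it is judged then, once.
Trained networks look in the newest picture that a camera, given by its name, has taken for a name from the list of things; names that differ only in an ending like _2 or _b are one class to them, and where a whole thing is asked for, a point or a joint stands for the part that bears it (a point fixed in the world has none). Each returns a list of dicts, best first, with "score" (0 to 1); they miss things now and then, are a little off and sometimes report something else, mostly with a low value. They report only what shows in the picture. A call takes as long as a camera call.
- finder.recognise(camera, query): "extent" ([centre column, centre row, width, height] in pixels, round what is visible of it).
The state is a dict: "clock": time; "joints": joint angles; "joint_velocities": joint speeds; "effort": joint torques, N m; "ee_pos": TCP position; "tcp_rot": TCP orientation; "wrist_force": force on the tool from outside, world axes, zero at the start; "wrist_torque": the same for the moment, N m; "gripper_width": opening from 0.0 (shut) to 1.0 (fully open); "grasp_force": force on a finger pad.
Only numpy, scipy, OpenCV 4.12 (cv2) and the standard library are available. Lean on these libraries where they do the work, as an engineer would, in place of code of your own. Each camera call takes 0.05 s, during which the arm holds its last target. There are 200 camera calls.

TASK

Clear the vial box off the photometer's clear cover and set it down flat inside the steel tray, without dropping it. Then raise the cover right up to its stop, turn the carousel by its centre knob, without touching the glass vials or their caps, until the one tall vial has clicked into place in front of the optical head, and let go of the knob. Finally lower the cover until it is fully shut, leaving everything else on the bench where it stands.

Things in the scene. Friction and masses are not known exactly. Their poses are not given: they have to be found in the camera images.
- photometer: bench photometer, charcoal, 400 x 380 mm, fixed. Origin on the bench under the carousel's axis; x to its rear, y to its left (console side), z up. Flat deck 130 mm above the bench, x -162 to 240, y -120 to 260 mm; in it a round well, 148 mm across, holds the carousel. Left of the cover (y over 110 mm) a sloping keypad console stands up to 45 mm above the deck
- cover (a joint): clear dust cover over the well, hinged along its rear edge; 0 rad shut, grows as its front goes up, stop at 1.13 (65 degrees), where it still leans over the carousel: no room for a vertical gripper at the knob. Stiff hinge, stays where left, about 4 N at the tab. Shut: x and y within 88 and 95 mm of the photometer's origin, flat top 191 mm above the bench; 4 mm walls, open below
- cover_hinge (a point): middle of the cover's hinge line, at x = +88 mm, y = 0 of the photometer, 131 mm above the bench; axes turn with the cover
- cover_tab (a point): grip point in the cover's pull tab, a black upright fin in the middle of the front wall: 14 mm thick (along the photometer's y), 26 mm high, sticking 45 mm out. The point is 30 mm out of the wall, at mid height; shut: x = -118 mm, y = 0 of the photometer, 163 mm above the bench. 208 mm from the hinge line. Axes turn with the cover
- carousel (a joint): angle of the carousel, rad, positive anticlockwise from above, no end stop; 0 (and every full turn) puts the tall vial in front of the optical head. Five stations 72 degrees (1.257 rad) apart; a sprung detent draws it to the nearest station when let go, though it may be found resting midway between two. Turning it takes about 0.1 N m
- knob: black fluted round knob on a stem at the centre of the carousel, turning with it: head 36 mm across, from 142 to 176 mm above the bench. Origin on the carousel's axis, 160 mm above the bench; z up. Below it the aluminium carousel disc, 132 mm across, top face at 102 mm
- vials: three glass vials held fast in the carousel, centres 47 mm from its axis: one tall and wide (white cap 25 mm across, top 128 mm above the bench, 26 mm above the disc), two short and narrow (caps 16 mm across, 8 mm above the disc); two stations are empty. Origin on the carousel's axis at the disc's top face. Not to be touched
- tall_vial (a point): centre of the top of the tall vial's white cap, 128 mm above the bench
- beam (a point): where the centre of the tall vial's cap top must be: 47 mm from the carousel's axis towards the photometer's +y, 128 mm above the bench; fixed. Beyond it stands the optical head: a black block at the well's left edge (44 mm long, y = 64 to 88 mm, top 153 mm above the bench) with a round window facing the carousel
- vial_box: closed plastic box for vials, left lying on the cover: 92 x 60 mm, 36 mm tall, white with a grey lid; origin at the centre of its underside, x along its long side, z up; about 150 g
- tray: shallow steel tray to the right of the photometer, fixed: outside 200 mm (x) by 150 mm (y), 22 mm tall, walls and floor 3 mm thick, empty; origin at the centre of its underside
- beaker: glass beaker, 68 mm across, 90 mm tall, behind the tray; origin at the centre of its underside; not part of the job, to be left alone
- wash_bottle: white wash bottle with a bent spout, 64 mm across, 190 mm tall, behind the tray, next to the photometer; origin at the centre of its underside; not part of the job, to be left alone
- thermometer: small white digital thermometer on a foot, 85 mm wide, 60 mm tall, near the robot's base; origin at the centre of its underside; not part of the job, to be left alone
- tube_rack: white rack of capped test tubes, 200 x 60 mm, 92 mm tall, left of the photometer; origin at the centre of its underside; not part of the job, to be left alone
- flask: conical glass flask, 84 mm across, 126 mm tall, behind the tube rack; origin at the centre of its underside; not part of the job, to be left alone
- reagent_jar: small amber jar, 48 mm across, 65 mm tall, in front of the photometer, on the robot side; origin at the centre of its underside; not part of the job, to be left alone
- petri_stack: three stacked clear Petri dishes, 88 mm across, 42 mm tall in all, standing on the raised rear of the photometer's console; origin at the centre of its underside; not part of the job, to be left alone

How it is judged:
By the outcome, as a careful person would: the job done as asked, in the order asked, and still so for the second after the job is handed in, with the robot touching nothing.
It also fails if it takes over 72 s, if anything falls off the work surface, if the arm or the gripper's body presses on something with over 40 N, if the wrist force passes 120 N, or if a joint passes its speed limit or range.

## Working session

There is one attempt and no reset: what is moved stays moved. The work goes in short steps, Python scripts to look and compute and a shell command to move; the robot and the scene stay as the last step left them, time stands still between calls to the robot, and variables do not carry over. Pictures are saved under pics/ and viewed, at most 10 in all, crops included, and the job is handed in when it is done.

```bash
mkdir -p pics; cat > h.py <<'E'
import numpy as np,cv2
from plant import bot,eyes,finder
from scipy.spatial.transform import Rotation as R
def snap(n):
    P=eyes.camera_params(n); im,d=eyes.snapshot(n)
    return im,d,np.array(P['intrinsics']),np.array(P['world_to_cam'])
def cloud(d,K,T):
    v,u=np.mgrid[:d.shape[0],:d.shape[1]]
    p=np.stack([(u-K[0,2])/K[0,0]*d,(v-K[1,2])/K[1,1]*d,d],-1)
    M=np.linalg.inv(T); return p@M[:3,:3].T+M[:3,3]
def proj(p,K,T):
    c=T[:3,:3]@np.asarray(p)+T[:3,3]; q=K@c; return q[:2]/q[2]
def save(n,im): cv2.imwrite('pics/'+n+'.png',im[...,::-1])
E
python3 - <<'E'
from h import *
a=[]
for n in ('top','scene'):
    im,d,K,T=snap(n); a.append(im); np.savez(n+'.npz',im=im,d=d,K=K,T=T)
    C=cloud(d,K,T)
    print(n,np.linalg.inv(T)[:3,3].round(3))
    for q in ['photometer','vial_box','tray','cover_tab','knob','tall_vial','wash_bottle','beaker','reagent_jar','thermometer','tube_rack','petri_stack','flask']:
        for r in finder.recognise(n,q)[:1]:
            e=r['extent']; u,v=int(e[0]),int(e[1]); print(q,round(r['score'],2),np.round(e),C[min(v,383),min(u,511)].round(3))
    save(n,im)
print(bot.sense())
E
```

```text
top [0.367 0.062 1.528]
photometer 0.79 [233. 165. 106. 126.] [0.617 0.15  0.191]
vial_box 0.61 [250. 165.  25.  25.] [0.606 0.088 0.229]
tray 0.96 [363. 202.  42.  50.] [ 0.503 -0.341  0.003]
cover_tab 0.83 [250. 178.  56.  66.] [0.567 0.091 0.222]
wash_bottle 0.71 [346. 150.  31.  28.] [ 0.676 -0.255  0.126]
beaker 0.74 [367. 151.  22.  23.] [ 0.698 -0.361  0.003]
reagent_jar 0.51 [320. 243.  14.  10.] [ 0.345 -0.158  0.065]
thermometer 0.56 [216. 253.  21.  14.] [0.317 0.218 0.058]
tube_rack 0.75 [143. 221.  25.  58.] [0.432 0.483 0.085]
flask 0.88 [156. 174.  25.  25.] [0.61  0.444 0.067]
scene [ 1.345 -0.105  0.731]
photometer 0.87 [304. 242. 165. 146.] [0.743 0.147 0.132]
vial_box 0.8 [271. 187.  35.  31.] [0.637 0.086 0.229]
tray 0.85 [116. 239.  66.  58.] [ 0.497 -0.34   0.003]
cover_tab 0.58 [267. 202.  84.  60.] [0.659 0.071 0.204]
wash_bottle 0.67 [137. 263.  42.  71.] [ 0.723 -0.247  0.117]
beaker 0.56 [ 94. 282.  39.  43.] [ 0.731 -0.346  0.087]
reagent_jar 0.62 [174. 193.  19.  24.] [ 0.374 -0.164  0.061]
thermometer 0.62 [ 94. 283.  37.  43.] [ 0.731 -0.349  0.084]
tub
[... 204 characters left out ...]
43366e+00,  1.30396475e-01,  1.48818870e+00, -1.69392917e-05,
        1.52304169e+00, -8.54186980e-02]), 'joint_velocities': array([-4.32275541e-04, -4.38685581e-04, -1.09431988e-03, -1.58602851e-03,
       -1.40266805e-03,  7.57371428e-05]), 'effort': array([ 5.49034958e-04, -5.69308305e+01, -5.00855219e+01, -2.35339612e-04,
        1.22864512e-03, -2.10420438e-05]), 'ee_pos': array([ 0.27161699, -0.53499267,  0.23130054]), 'tcp_rot': array([-1.56577955e-05,  9.72539695e-01,  2.32737065e-01, -1.09133656e-05]), 'wrist_force': array([-0.34516727,  0.39751921,  0.0986843 ]), 'wrist_torque': array([-0.02366443,  0.02163892, -0.00069855]), 'grasp_force': 0.0, 'gripper_width': 1.0022085986160312}
```

View pics/top.png

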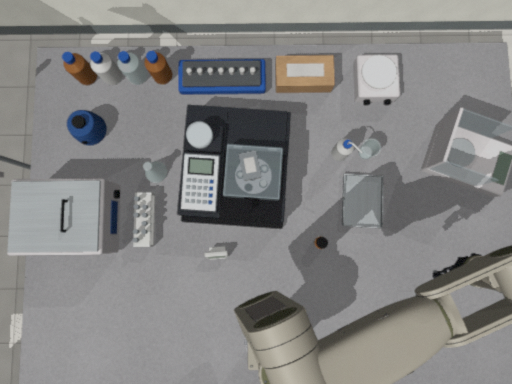

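View pics/scene.png

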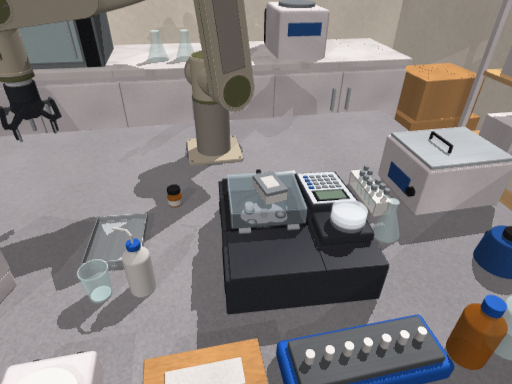

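The top view shows the photometer centred near (235,166), slightly yawed. The box is on the cover at (250,165), the tray at (363,201), the jar at (321,243), and the wash bottle next to the tray at about (345,150). Next I'll fit poses from depth.

```bash
python3 - <<'E'
from h import *
Z=np.load('top.npz'); C=cloud(Z['d'],Z['K'],Z['T']); 
S=np.load('scene.npz'); Cs=cloud(S['d'],S['K'],S['T'])
print('K',Z['K'][0,0],S['K'][0,0])
def rect(P,n):
    r=cv2.minAreaRect((P[:,:2]*1000).astype(np.float32)); print(n,len(P),np.round(r[0],1),np.round(r[1],1),round(r[2],2)); return r
def win(C,x0,x1,y0,y1,z0,z1):
    m=(C[...,0]>x0)&(C[...,0]<x1)&(C[...,1]>y0)&(C[...,1]<y1)&(C[...,2]>z0)&(C[...,2]<z1); return C[m]
r=rect(win(C,.35,.95,-.08,.38,.115,.3),'phot top'); print(cv2.boxPoints(r).round(0).tolist())
r=rect(win(Cs,.35,.95,-.08,.38,.115,.3),'phot scene'); print(cv2.boxPoints(r).round(0).tolist())
for c,n in((C,'t'),(Cs,'s')):
    P=win(c,.5,.75,-.02,.2,.218,.24); r=rect(P,'box '+n); print(P[:,2].mean(),cv2.boxPoints(r).round(0).tolist())
    P=win(c,.5,.75,-.05,.25,.183,.2); r=rect(P,'cover '+n); print(np.median(P[:,2]) if len(P) else 0, cv2.boxPoints(r).round(0).tolist())
    P=win(c,.35,.66,-.5,-.2,.012,.03); r=rect(P,'tray '+n); print(cv2.boxPoints(r).round(0).tolist())
    P=win(c,.6,.8,-.29,-.2,.05,.3); rect(P,'bottle '+n); print(P[:,2].max())
    P=win(c,.3,.45,-.25,-.1,.03,.1); rect(P,'jar '+n)
# colour-based tray edges
im=Z['im'][90:250,170:400]; save('topc',cv2.resize(im,None,fx=3.4,fy=3.4,interpolation=cv2.INTER_CUBIC))
E
```

```text
K 398.3562638783687 354.2887496894398
phot top 11679 [636.4 147.5] [380.5 402.7] 85.36
[[420.0, -26.0], [822.0, -58.0], [853.0, 321.0], [451.0, 353.0]]
phot scene 15338 [639.9 147. ] [377.4 405.7] 85.4
[[422.0, -25.0], [827.0, -57.0], [857.0, 319.0], [453.0, 351.0]]
box t 497 [607.   90.1] [93.3 59.8] 10.21
0.2261420650706837 [[556.0, 111.0], [566.0, 52.0], [658.0, 69.0], [648.0, 128.0]]
cover t 2388 [621.2 120.6] [278.4 230.6] 83.79
0.19027575800215835 [[492.0, -5.0], [721.0, -30.0], [751.0, 246.0], [522.0, 271.0]]
tray t 223 [ 530.3 -331.4] [161.5 254.9] 88.46
[[401.0, -409.0], [656.0, -416.0], [660.0, -254.0], [405.0, -247.0]]
bottle t 326 [ 688.6 -253. ] [70.  61.6] 10.11
0.19155334123899892
jar t 134 [ 346.6 -166.3] [43.9 40.6] 89.2
box s 563 [611.3  91.2] [95.5 60.5] 10.13
0.22838377475769356 [[559.0, 113.0], [570.0, 53.0], [664.0, 70.0], [653.0, 129.0]]
cover s 2278 [623.6 112.7] [255.6 232. ] 85.24
0.19323073103819094 [[497.0, -5.0], [729.0, -24.0], [750.0, 230.0], [519.0, 250.0]]
tray s 443 [ 507.1 -332.9] [151.2 205. ] 85.89
[[399.0, -401.0], [604.0, -416.0], [615.0, -265.0], [410.0, -250.0]]
bottle s 1139 [ 699.1 -256.6] [71.8 58.5] 81.67
0.1936640641538867
jar s 216 [ 354.5 -166. ] [44.7 42.8] 42.83
```

View pics/topc.png

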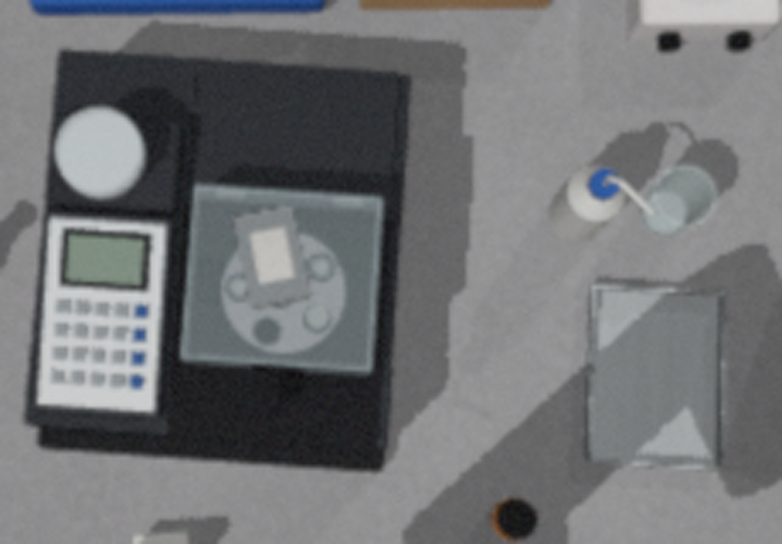

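The crop shows the cover over the carousel, with the box on it at crop (270,255). The tray is clear, centred near (655,375). The fits match the sizes given:
- **Photometer:** origin about (0.594, 0.080), yaw −4.5°.
- **Box:** (0.609, 0.0905), yaw 10.2°.
- **Tray:** (0.507, −0.333), yaw −4°.

```bash
cat >> h.py <<'E'
O=np.array([.5936,.0803,0]); PY=np.deg2rad(-4.55)
RP=R.from_euler('z',PY).as_matrix()
def L2W(p): return O+RP@np.array(p)
def down(psi): 
    c,s=np.cos(np.deg2rad(psi)),np.sin(np.deg2rad(psi)); return np.array([[c,s,0],[s,-c,0],[0,0,-1]])
def pose():
    s=bot.sense(); q=s['tcp_rot']; return np.array(s['ee_pos']),R.from_quat([q[1],q[2],q[3],q[0]]).as_matrix(),s
def go(p,M):
    p0,M0,s=pose()
    print('slide',(M0.T@(np.array(p)-p0)).round(4).tolist(),'rot',R.from_matrix(M0.T@M).as_rotvec().round(3).tolist())
E
python3 -c "
from h import *
go([.609,.0905,.36],down(10.2))"
```

```text
slide [0.584, -0.405, -0.1287] rot [-0.0, 0.0, 0.292]
```

```bash
python3 -m creep '{"slide":[[0.05,-0.03,-0.05],[0.1,-0.07,-0.11],[0.584,-0.405,-0.129],[0.584,-0.405,-0.129],[0.584,-0.405,-0.129],[0.584,-0.405,-0.129],[0.584,-0.405,-0.129],[0.584,-0.405,-0.129],[0.584,-0.405,-0.129],[0.584,-0.405,-0.129]],"delta_rot":[[0,0,0],[0,0,0],[0,0,0.292],[0,0,0.292],[0,0,0.292],[0,0,0.292],[0,0,0.292],[0,0,0.292],[0,0,0.292],[0,0,0.292]],"claw":[1,1,1,1,1,1,1,1,1,1]}'; python3 -c "
from h import *
go([.609,.0905,.36],down(10.2))"
```

```text
clock: 2.65
ee_pos: [0.5521, -0.0148, 0.3517]
tcp_rot: [0.0, 0.996, 0.089, 0.0]
wrist_force: [1.3, -0.8, 0.9]
gripper_width: 0.999
grasp_force: 0.0
slide [0.0747, -0.0936, -0.0083] rot [0.0, -0.001, -0.0]
```

```bash
python3 -m creep '{"slide":[[0.06,-0.075,-0.005],[0.06,-0.075,-0.005],[0.06,-0.075,-0.005],[0.06,-0.075,-0.005]],"delta_rot":[[0,0,0],[0,0,0],[0,0,0],[0,0,0]],"claw":[1,1,1,1]}'; python3 - <<'E'
from h import *
go([.609,.0905,.36],down(10.2))
im,d,K,T=snap('wrist'); C=cloud(d,K,T); save('w1',im)
m=(C[...,2]>.218)&(C[...,2]<.24)&(abs(C[...,0]-.61)<.1)&(abs(C[...,1]-.09)<.1)
P=C[m]; r=cv2.minAreaRect((P[:,:2]*1000).astype(np.float32)); print(len(P),r,P[:,2].mean())
print(np.linalg.inv(T)[:3,3])
E
```

```text
clock: 3.15
ee_pos: [0.597, 0.0672, 0.3561]
tcp_rot: [0.0, 0.996, 0.089, -0.0]
wrist_force: [-0.8, -0.7, -0.2]
gripper_width: 1.002
grasp_force: 0.0
slide [0.016, -0.0208, -0.0039] rot [0.0, 0.0, -0.0]
6665 ((607.307373046875, 90.4830322265625), (95.45453643798828, 60.11662292480469), 10.695087432861328) 0.22835723690454693
[0.67842976 0.08202779 0.49999036]
```

View pics/w1.png

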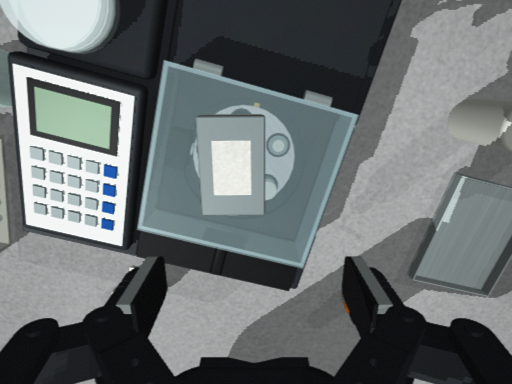

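The box is centred at (231,165) in the wrist view, and the cover's top corners are near (138,229), (303,266), (357,115) and (165,62). I'll use them to check the photometer pose.

```bash
python3 - <<'E'
from h import *
K=np.array(eyes.camera_params('wrist')['intrinsics']);T=np.array(eyes.camera_params('wrist')['world_to_cam'])
M=np.linalg.inv(T)
for u,v in [(138,229),(303,266),(357,115),(165,62)]:
    r=M[:3,:3]@np.linalg.inv(K)@[u,v,1]; w=M[:3,3]+r*(.191-M[2,3])/r[2]; print(w.round(4),(RP.T@(w-O)).round(4))
go([.608,.0905,.192],down(10.4))
E
```

```text
[0.5139 0.181  0.191 ] [-0.0874  0.0941  0.191 ]
[ 0.5004 -0.0072  0.191 ] [-0.0859 -0.0946  0.191 ]
[ 0.673  -0.0208  0.191 ] [ 0.0871 -0.0945  0.191 ]
[0.6876 0.1662 0.191 ] [0.0869 0.0931 0.191 ]
slide [0.0152, -0.0215, 0.1642] rot [0.0, 0.0, -0.004]
```

```bash
python3 -m creep '{"slide":[[0.015,-0.021,0.02],[0.015,-0.021,0.06],[0.015,-0.021,0.1],[0.015,-0.021,0.13],[0.015,-0.021,0.15],[0.015,-0.021,0.162],[0.015,-0.021,0.164],[0.015,-0.021,0.164]],"delta_rot":[[0,0,0],[0,0,0],[0,0,0],[0,0,0],[0,0,0],[0,0,0],[0,0,0],[0,0,0]],"claw":[1,1,1,1,1,1,1,1]}'; python3 -c "
from h import *
go([.608,.0905,.192],down(10.4))"
```

```text
clock: 4.2
ee_pos: [0.6089, 0.0909, 0.1935]
tcp_rot: [0.0, 0.996, 0.089, 0.001]
wrist_force: [-0.8, 0.2, 0.3]
gripper_width: 0.997
grasp_force: 0.0
slide [-0.0009, 0.0002, 0.0015] rot [0.0, -0.002, -0.004]
```

```bash
python3 -m creep '{"slide":[[0,0,0],[0,0,0],[0,0,0],[0,0,0],[0,0,0],[0,0,0],[0,0,0],[0,0,0],[0,0,-0.01],[0,0,-0.03]],"delta_rot":[[0,0,0],[0,0,0],[0,0,0],[0,0,0],[0,0,0],[0,0,0],[0,0,0],[0,0,0],[0,0,0],[0,0,0]],"claw":[-1,-1,-1,-1,-1,-1,-1,-1,-1,-1]}'; python3 -c "
from h import *
go([.608,.0905,.34],down(10.4))
print(down(10.4)[:,1]*0)"
```

```text
clock: 5.45
ee_pos: [0.6073, 0.0909, 0.2218]
tcp_rot: [-0.0, 0.996, 0.089, -0.001]
wrist_force: [-0.5, -0.0, -0.7]
gripper_width: 0.687
grasp_force: 64.8
slide [0.0003, 0.0005, -0.1182] rot [-0.0, 0.003, -0.004]
[ 0. -0.  0.]
```

```bash
python3 -m creep '{"slide":[[0,0,-0.04],[0,0,-0.08],[0,0,-0.1],[0,0,-0.1]],"delta_rot":[[0,0,0],[0,0,0],[0,0,0],[0,0,0]],"claw":[-1,-1,-1,-1]}'; python3 -c "
from h import *
go([.507,-.333,.3],down(-4.2))"
```

```text
clock: 5.95
ee_pos: [0.6091, 0.091, 0.3245]
tcp_rot: [0.0, 0.996, 0.089, 0.002]
wrist_force: [0.1, -0.6, -2.3]
gripper_width: 0.692
grasp_force: 64.8
slide [-0.1756, 0.3992, 0.024] rot [-0.0, -0.004, 0.251]
```

```bash
python3 -m creep '{"slide":[[-0.015,0.034,0],[-0.035,0.08,0],[-0.058,0.13,0],[-0.08,0.18,0],[-0.1,0.23,0],[-0.125,0.285,0],[-0.15,0.34,0],[-0.168,0.38,0.01],[-0.1756,0.399,0.02],[-0.1756,0.399,0.024]],"delta_rot":[[0,0,0.02],[0,0,0.05],[0,0,0.08],[0,0,0.12],[0,0,0.15],[0,0,0.18],[0,0,0.21],[0,0,0.24],[0,0,0.251],[0,0,0.251]],"claw":[-1,-1,-1,-1,-1,-1,-1,-1,-1,-1]}'; python3 - <<'E'
from h import *
go([.507,-.333,.006],down(-4.2))
# check tray location and the box in hand
im,d,K,T=snap('scene');C=cloud(d,K,T)
m=(C[...,0]>.38)&(C[...,0]<.63)&(C[...,1]>-.45)&(C[...,1]<-.24)&(C[...,2]>.012)&(C[...,2]<.03)
P=C[m];print(len(P),cv2.minAreaRect((P[:,:2]*1000).astype(np.float32)))
im,d,K,T=snap('wrist');C=cloud(d,K,T)
m=(C[...,0]>.36)&(C[...,0]<.66)&(C[...,1]>-.47)&(C[...,1]<-.22)&(C[...,2]>.014)&(C[...,2]<.03)
P=C[m];print(len(P),cv2.minAreaRect((P[:,:2]*1000).astype(np.float32)) if len(P) else 0); save('w2',im)
E
```

```text
clock: 7.2
ee_pos: [0.5048, -0.3332, 0.2951]
tcp_rot: [-0.001, 0.999, -0.037, -0.002]
wrist_force: [0.1, 0.1, -2.0]
gripper_width: 0.692
grasp_force: 65.0
slide [0.0032, 0.0004, 0.2891] rot [-0.003, 0.004, -0.002]
435 ((506.5023193359375, -332.8924560546875), (151.13267517089844, 203.72979736328125), 86.36399841308594)
973 ((541.2392578125, -336.47247314453125), (150.1472625732422, 128.57989501953125), 86.30354309082031)
```

View pics/w2.png

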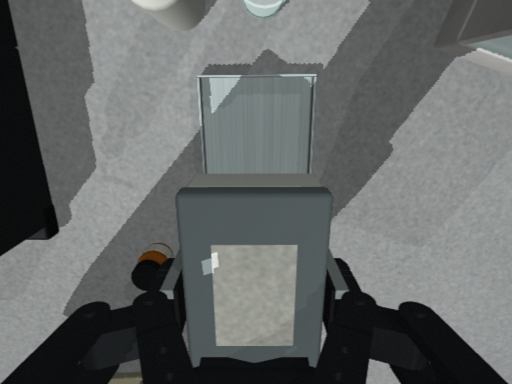

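The wrist view shows the box level in the grip, aligned with the tray below (rear edge of the tray at row 75, columns 200–316). Next I'll lower it.

```bash
python3 -m creep '{"slide":[[0.001,0,0.04],[0.001,0,0.09],[0.001,0,0.14],[0.001,0,0.19],[0.001,0,0.225],[0.001,0,0.25],[0.001,0,0.265],[0.001,0,0.275],[0.001,0,0.28],[0.001,0,0.28]],"delta_rot":[[0,0,0],[0,0,0],[0,0,0],[0,0,0],[0,0,0],[0,0,0],[0,0,0],[0,0,0],[0,0,0],[0,0,0]],"claw":[-1,-1,-1,-1,-1,-1,-1,-1,-1,-1]}'; python3 -c "
from h import *
go([.506,-.333,.006],down(-4.2))"
```

```text
clock: 8.55
ee_pos: [0.5073, -0.3331, 0.0187]
tcp_rot: [0.0, 0.999, -0.037, 0.0]
wrist_force: [0.4, 0.5, -0.7]
gripper_width: 0.694
grasp_force: 65.0
slide [-0.0013, 0.0, 0.0127] rot [0.0, -0.001, 0.0]
```

```bash
python3 -m creep '{"slide":[[0,0,0.004],[0,0,0.007],[0,0,0.01],[0,0,0.011],[0,0,0.011],[0,0,0.011]],"delta_rot":[[0,0,0],[0,0,0],[0,0,0],[0,0,0],[0,0,0],[0,0,0]],"claw":[-1,-1,-1,-1,-1,-1]}'
```

```text
clock: 9.3
ee_pos: [0.507, -0.333, 0.0074]
tcp_rot: [0.0, 0.999, -0.037, 0.0]
wrist_force: [-0.5, -0.1, -1.2]
gripper_width: 0.689
grasp_force: 65.0
```

```bash
python3 -m creep '{"slide":[[0,0,0.001],[0,0,0.002],[0,0,0.003],[0,0,0.003]],"delta_rot":[[0,0,0],[0,0,0],[0,0,0],[0,0,0]],"claw":[-1,-1,-1,-1]}'
```

```text
clock: 9.8
ee_pos: [0.507, -0.333, 0.0057]
tcp_rot: [0.0, 0.999, -0.037, -0.0]
wrist_force: [-5.7, 3.3, 11.6]
gripper_width: 0.693
grasp_force: 66.2
```

```bash
python3 -m creep '{"slide":[[0,0,-0.001],[0,0,-0.001],[0,0,-0.001],[0,0,-0.001],[0,0,-0.001],[0,0,-0.02],[0,0,-0.06],[0,0,-0.12],[0,0,-0.18],[0,0,-0.24]],"delta_rot":[[0,0,0],[0,0,0],[0,0,0],[0,0,0],[0,0,0],[0,0,0],[0,0,0],[0,0,0],[0,0,0],[0,0,0]],"claw":[0.6,0.8,1,1,1,1,1,1,1,1]}'; python3 - <<'E'
from h import *
im,d,K,T=snap('wrist');C=cloud(d,K,T)
m=(C[...,0]>.4)&(C[...,0]<.6)&(C[...,1]>-.42)&(C[...,1]<-.25)&(C[...,2]>.03)&(C[...,2]<.05)
P=C[m];print(len(P),cv2.minAreaRect((P[:,:2]*1000).astype(np.float32)),P[:,2].mean(),P[:,2].std())
E
```

```text
clock: 11.05
ee_pos: [0.5068, -0.3328, 0.248]
tcp_rot: [0.001, 0.999, -0.037, 0.001]
wrist_force: [1.1, -0.7, -0.2]
gripper_width: 1.0
grasp_force: 0.0
4006 ((505.8111572265625, -332.1667175292969), (60.02202224731445, 95.11334228515625), 85.8866958618164) 0.04035991643870709 0.0010784330348621502
```

The box lies flat in the tray: top at 0.040, centred within 1 mm. Next is the cover tab, gripped from the front with the tool pitched about 42° below horizontal.

```bash
cat >> h.py <<'E'
def tilt(p,az=0):
    "tool pitched p deg below horizontal, heading az deg from the photometer's +x; fingers close horizontally"
    p=np.deg2rad(p); Z=R.from_euler('z',az,degrees=True).as_matrix()
    ex,ey,ez=RP@Z@[1,0,0],RP@Z@[0,1,0],np.array([0,0,1.])
    return np.stack([np.cos(p)*ez+np.sin(p)*ex,-ey,np.cos(p)*ex-np.sin(p)*ez],1)
def gp(local,M,back=0,g=.019): return L2W(local)+M[:,2]*(g-back)
E
python3 - <<'E'
from h import *
print(pose()[2]['joints'].round(3))
M=tilt(42); print(gp([-.118,0,.163],M,.1),gp([-.118,0,.163],M))
p=gp([-.118,0,.163],M,.1); go([p[0]-.02,p[1],.3],M)
E
```

```text
[-0.666  0.132  1.436 -0.     1.558  0.978]
[0.41596685 0.09443602 0.21719958] [0.49004713 0.08854072 0.15028652]
slide [-0.1442, -0.4196, -0.0466] rot [0.005, 0.826, 0.009]
```

```bash
python3 -m creep '{"slide":[[-0.01,-0.03,-0.03],[-0.03,-0.08,-0.045],[-0.05,-0.13,-0.047],[-0.07,-0.18,-0.047],[-0.09,-0.24,-0.047],[-0.11,-0.3,-0.047],[-0.125,-0.36,-0.047],[-0.14,-0.4,-0.047],[-0.144,-0.42,-0.047],[-0.144,-0.42,-0.047]],"delta_rot":[[0,0.05,0],[0,0.15,0],[0,0.25,0],[0,0.35,0],[0,0.45,0],[0,0.55,0],[0,0.65,0],[0,0.75,0],[0.005,0.826,0.009],[0.005,0.826,0.009]],"claw":[0.3,0.3,0.3,0.3,0.3,0.3,0.3,0.3,0.3,0.3]}'
python3 - <<'E'
from h import *
print(pose()[2]['joints'].round(3))
M=tilt(42); go(gp([-.118,0,.163],M,.1),M)
im,d,K,T=snap('wrist'); C=cloud(d,K,T); save('w3',im)
u,v=proj(L2W([-.118,0,.163]),K,T); print('tab expected px',u,v)
for r in finder.recognise('wrist','cover_tab')[:2]: print(r)
E
```

```text
clock: 12.35
ee_pos: [0.4696, 0.141, 0.2899]
tcp_rot: [0.032, 0.92, -0.046, 0.387]
wrist_force: [0.6, -0.3, -1.1]
gripper_width: 0.652
grasp_force: 0.0
[ 0.506 -0.893  2.362 -0.515  1.046  2.294]
slide [-0.0865, 0.0505, 0.0171] rot [0.038, 0.04, -0.005]
tab expected px 306.07652390139214 283.10951266350844
{'extent': [307.1, 196.8, 217.7, 208.1], 'score': 0.74}
{'extent': [499.8, 377.1, 18.3, 13.7], 'score': 0.27}
```

View pics/w3.png

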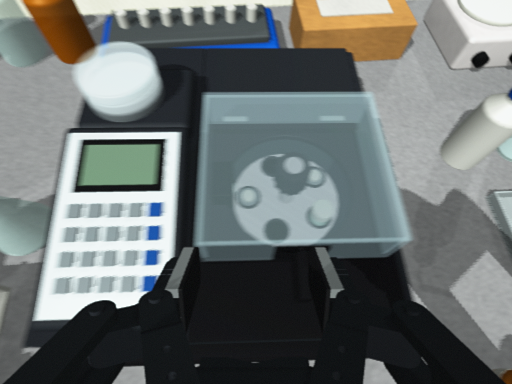

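The cover and tab are where I expected, with the fin at about (300,270) between the fingers. The move ran joint 2 to its limit though, so I'll use a steeper pitch and come down on the fin from above.

```bash
python3 - <<'E'
from h import *
M=tilt(56); t=gp([-.118,0,.163],M); print(t); go(t+[0,0,.08],M)
E
```

```text
[0.48656306 0.08881798 0.14724829]
slide [-0.0285, 0.0513, 0.0612] rot [0.033, -0.202, -0.004]
```

```bash
python3 -m creep '{"slide":[[-0.01,0.02,0.02],[-0.02,0.04,0.04],[-0.0285,0.0513,0.061],[-0.0285,0.0513,0.061],[-0.0285,0.0513,0.061]],"delta_rot":[[0.01,-0.1,0],[0.02,-0.2,0],[0.033,-0.202,-0.004],[0.033,-0.202,-0.004],[0.033,-0.202,-0.004]],"claw":[0.3,0.3,0.3,0.3,0.3]}'
python3 - <<'E'
from h import *
print(pose()[2]['joints'].round(3))
M=tilt(56); t=gp([-.118,0,.163],M); go(t+[0,0,.08],M)
E
```

```text
clock: 13.08
ee_pos: [0.4882, 0.0835, 0.2294]
tcp_rot: [0.013, 0.955, -0.043, 0.293]
wrist_force: [0.8, -0.6, 0.4]
gripper_width: 0.649
grasp_force: 0.0
[ 0.173 -0.768  2.321 -0.171  1.016  1.88 ]
slide [-0.003, -0.0052, 0.0006] rot [0.005, -0.001, -0.008]
```

```bash
python3 -m creep '{"slide":[[-0.01,-0.005,0.01],[-0.022,-0.005,0.028],[-0.035,-0.005,0.047],[-0.043,-0.005,0.06],[-0.048,-0.005,0.067],[-0.048,-0.005,0.067]],"delta_rot":[[0.005,0,-0.008],[0.005,0,-0.008],[0.005,0,-0.008],[0.005,0,-0.008],[0.005,0,-0.008],[0.005,0,-0.008]],"claw":[0.3,0.3,0.3,0.3,0.3,0.3]}'
python3 - <<'E'
from h import *
print(pose()[2]['joints'].round(3))
M=tilt(56); t=gp([-.118,0,.163],M); go(t,M)
im,d,K,T=snap('wrist'); save('w4',im)
E
```

```text
clock: 13.82
ee_pos: [0.4858, 0.0892, 0.1451]
tcp_rot: [0.012, 0.956, -0.037, 0.291]
wrist_force: [0.3, -0.2, 0.7]
gripper_width: 0.645
grasp_force: 0.0
[ 0.186 -0.701  2.438 -0.198  0.839  1.924]
slide [0.0019, 0.0004, -0.0013] rot [-0.0, 0.001, 0.002]
```

View pics/w4.png

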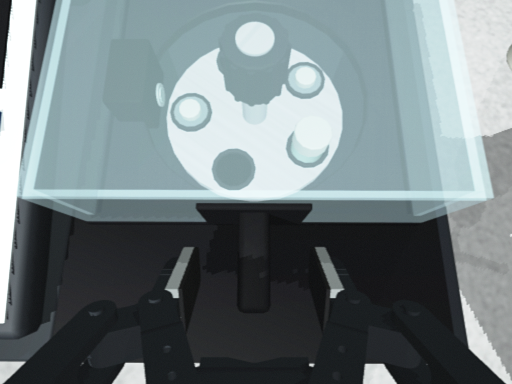

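The fin at column 253 sits centred between the pads. Through the cover I see the knob at (255,60), the tall white-capped vial front-right at (310,140), the short vials at (190,112) and (305,80), and the optical head on the left.

```bash
python3 -m creep '{"slide":[[0,0,0],[0,0,0],[0,0,0],[0,0,0],[0,0,0],[0,0,0]],"delta_rot":[[0,0,0],[0,0,0],[0,0,0],[0,0,0],[0,0,0],[0,0,0]],"claw":[-1,-1,-1,-1,-1,-1]}'
python3 - <<'E'
from h import *
p0,M0,s=pose(); print(s['joints'].round(3))
H=L2W([.088,0,.131]); ey=RP@[0,1,0]
for a in (3,6,10,15,20,25,30,35,40,45,50,55,60,65):
    Q=R.from_rotvec(ey*np.deg2rad(a)).as_matrix(); print(a,(M0.T@(H+Q@(p0-H)-p0)).round(4).tolist(),R.from_matrix(M0.T@Q@M0).as_rotvec().round(3).tolist())
E
```

```text
clock: 14.62
ee_pos: [0.4864, 0.0894, 0.1465]
tcp_rot: [0.011, 0.956, -0.037, 0.292]
wrist_force: [-4.7, 3.8, 4.4]
gripper_width: 0.156
grasp_force: 58.5
[ 0.186 -0.703  2.437 -0.197  0.839  1.924]
3 [0.0066, -0.0, -0.0079] [0.0, -0.052, 0.0]
6 [0.0136, -0.0, -0.0154] [0.0, -0.105, 0.0]
10 [0.0236, -0.0, -0.0248] [0.0, -0.175, 0.0]
15 [0.0369, -0.0, -0.0355] [0.0, -0.262, 0.0]
20 [0.0511, -0.0, -0.0451] [0.0, -0.349, 0.0]
25 [0.0661, -0.0, -0.0534] [0.0, -0.436, 0.0]
30 [0.0817, 0.0, -0.0603] [0.0, -0.524, 0.001]
35 [0.0979, 0.0, -0.0659] [0.0, -0.611, 0.001]
40 [0.1145, 0.0, -0.07] [0.001, -0.698, 0.001]
45 [0.1314, 0.0, -0.0727] [0.001, -0.785, 0.001]
50 [0.1485, 0.0, -0.0738] [0.001, -0.873, 0.001]
55 [0.1656, 0.0001, -0.0735] [0.001, -0.96, 0.001]
60 [0.1826, 0.0001, -0.0717] [0.001, -1.047, 0.001]
65 [0.1994, 0.0001, -0.0684] [0.001, -1.134, 0.001]
```

```bash
python3 -m creep '{"slide":[[0.0066,0,-0.0079],[0.0136,0,-0.0154],[0.0236,0,-0.0248],[0.0369,0,-0.0355],[0.0511,0,-0.0451],[0.0661,0,-0.0534],[0.0817,0,-0.0603],[0.0817,0,-0.0603]],"delta_rot":[[0,-0.052,0],[0,-0.105,0],[0,-0.175,0],[0,-0.262,0],[0,-0.349,0],[0,-0.436,0],[0,-0.524,0],[0,-0.524,0]],"claw":[-1,-1,-1,-1,-1,-1,-1,-1]}'
python3 - <<'E'
from h import *
p0,M0,s=pose(); print(s['joints'].round(3))
H=L2W([.088,0,.131]); ey=RP@[0,1,0]; print((RP.T@(p0-H)).round(4), np.linalg.norm(p0-H))
w=p0-M0[:,2]*.019; v=RP.T@(w-H); print('open deg',np.rad2deg(np.arctan2(v[2],-v[0]))-8.83, np.linalg.norm(v), 'pitch',np.rad2deg(np.arctan2(-M0[2,2],(RP.T@M0[:,2])[0])))
for a in (5,10,15,20,25,30,33,35,37):
    Q=R.from_rotvec(ey*np.deg2rad(a)).as_matrix(); print(a,(M0.T@(H+Q@(p0-H)-p0)).round(4).tolist(),R.from_matrix(M0.T@Q@M0).as_rotvec().round(3).tolist())
E
```

```text
clock: 15.62
ee_pos: [0.5205, 0.0866, 0.2429]
tcp_rot: [0.001, 0.999, -0.039, 0.033]
wrist_force: [-11.8, 2.2, 10.1]
gripper_width: 0.156
grasp_force: 62.1
[ 0.075 -0.135  1.733 -0.01   1.478  1.725]
[-0.1613  0.0005  0.1119] 0.19632773911667625
open deg 29.994709612008045 0.20868478251597417 pitch 86.24304933965438
5 [0.0112, 0.0, -0.0129] [0.0, -0.087, 0.0]
10 [0.0236, 0.0, -0.0248] [0.0, -0.175, 0.0]
15 [0.0369, 0.0, -0.0356] [0.0, -0.262, 0.0]
20 [0.0511, 0.0, -0.0452] [0.0, -0.349, 0.0]
25 [0.066, 0.0, -0.0535] [0.0, -0.436, 0.0]
30 [0.0817, 0.0001, -0.0605] [0.0, -0.524, 0.0]
33 [0.0913, 0.0001, -0.064] [0.0, -0.576, 0.0]
35 [0.0979, 0.0001, -0.066] [0.0, -0.611, 0.0]
37 [0.1045, 0.0001, -0.0679] [0.0, -0.646, 0.0]
```

```bash
python3 -m creep '{"slide":[[0.0112,0,-0.0129],[0.0236,0,-0.0248],[0.0369,0,-0.0356],[0.0511,0,-0.0452],[0.066,0,-0.0535],[0.0817,0,-0.0605],[0.0913,0,-0.064],[0.0979,0,-0.066],[0.1,0,-0.0667],[0.1,0,-0.0667]],"delta_rot":[[0,-0.087,0],[0,-0.175,0],[0,-0.262,0],[0,-0.349,0],[0,-0.436,0],[0,-0.524,0],[0,-0.576,0],[0,-0.611,0],[0,-0.622,0],[0,-0.622,0]],"claw":[-1,-1,-1,-1,-1,-1,-1,-1,-1,-1]}'
cat >> h.py <<'E'
def cov():
    p0,M0,s=pose(); H=L2W([.088,0,.131]); w=p0-M0[:,2]*.019; v=RP.T@(w-H)
    print(s['joints'].round(3),'open deg',np.rad2deg(np.arctan2(v[2],-v[0]))-8.83, np.linalg.norm(v), 'pitch',np.rad2deg(np.arctan2(-M0[2,2],(RP.T@M0[:,2])[0])))
E
python3 -c "
from h import *
cov()"
```

```text
clock: 16.88
ee_pos: [0.6124, 0.079, 0.3154]
tcp_rot: [-0.01, 0.96, -0.037, -0.277]
wrist_force: [-23.0, 0.3, 3.7]
gripper_width: 0.152
grasp_force: 61.4
[0.016 0.75  0.645 0.066 2.306 1.695] open deg 64.77628343604862 0.20899942200094182 pitch 122.21840128124168
```

```bash
python3 -m creep '{"slide":[[0.0033,0,-0.0039],[0.0033,0,-0.0039]],"delta_rot":[[0,-0.02,0],[0,-0.02,0]],"claw":[-1,-1]}'; python3 -c "
from h import *
cov()"
```

```text
clock: 17.12
ee_pos: [0.6137, 0.0789, 0.3158]
tcp_rot: [-0.01, 0.955, -0.037, -0.294]
wrist_force: [-52.6, -1.5, -3.1]
gripper_width: 0.155
grasp_force: 61.9
[0.016 0.795 0.59  0.069 2.349 1.697] open deg 65.25002175414986 0.2085543115214313 pitch 124.15841091551354
```

```bash
python3 -m creep '{"slide":[[0,0,0],[0,0,0],[0,0,0],[0,0,-0.02],[0,0,-0.06],[0,0,-0.1],[0,0,-0.1]],"delta_rot":[[0,0,0],[0,0,0],[0,0,0],[0,0,0],[0,0,0],[0,0,0],[0,0,0]],"claw":[0.3,0.3,0.3,0.3,0.3,0.3,0.3]}'; python3 - <<'E'
from h import *
cov()
im,d,K,T=snap('scene');save('s2',im[130:330,170:420])
M=tilt(45); t=gp([0,0,.164],M); print(t); go(gp([0,0,.164],M,.12)+[0,0,.1],M)
E
```

```text
clock: 18.0
ee_pos: [0.6488, 0.0724, 0.3861]
tcp_rot: [-0.012, 0.96, -0.039, -0.279]
wrist_force: [0.1, 0.1, -0.3]
gripper_width: 0.653
grasp_force: 0.0
[0.006 1.069 0.026 0.094 2.608 1.724] open deg 76.48917564167928 0.2720806991766952 pitch 122.396426785558
[0.60699269 0.07923421 0.15056497]
slide [-0.0806, -0.003, 0.1118] rot [-0.002, 1.345, -0.002]
```

```bash
python3 - <<'E'
from h import *
for p,a in (([.62,.08,.42],100),([.56,.083,.42],75),([.50,.086,.40],55),([.50,.086,.33],48)): go(p,tilt(a))
E
```

```text
slide [-0.0427, -0.0051, -0.0118] rot [-0.003, 0.386, -0.0]
slide [-0.0936, -0.0033, 0.0201] rot [-0.003, 0.822, -0.001]
slide [-0.1339, -0.0014, 0.069] rot [-0.002, 1.171, -0.001]
slide [-0.0967, -0.0012, 0.1283] rot [-0.002, 1.293, -0.002]
```

View pics/s2.png

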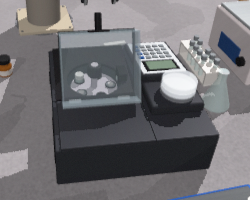

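The scene crop shows the cover standing open, with the tab at the top at (98,20) and the gripper clear of it. I'll swing the tool round to the front.

```bash
python3 -m creep '{"slide":[[-0.02,-0.003,-0.006],[-0.043,-0.005,-0.012],[-0.068,-0.004,0.004],[-0.094,-0.003,0.02],[-0.114,-0.002,0.044],[-0.134,-0.001,0.069],[-0.125,-0.001,0.09],[-0.11,-0.001,0.11],[-0.097,-0.001,0.128],[-0.097,-0.001,0.128]],"delta_rot":[[0,0.19,0],[0,0.386,0],[0,0.58,0],[0,0.77,0],[0,0.94,0],[0,1.1,0],[0,1.2,0],[0,1.293,0],[0,1.293,0],[0,1.293,0]],"claw":[0.3,0.3,0.3,0.3,0.3,0.3,0.3,0.3,0.3,0.3]}'; python3 - <<'E'
from h import *
cov()
im,d,K,T=snap('wrist');save('w5',im); np.savez('w5.npz',im=im,d=d,K=K,T=T)
C=cloud(d,K,T)
for q in ('tall_vial','knob','vials'):
    for r in finder.recognise('wrist',q)[:3]: print(q,r)
lc=(C-O)@RP
m=(np.hypot(lc[...,0],lc[...,1])<.062)&(np.hypot(lc[...,0],lc[...,1])>.03)&(lc[...,2]>.118)&(lc[...,2]<.135)
P=lc[m]; print(len(P),np.median(P,0) if len(P) else 0)
if len(P): print(cv2.minEnclosingCircle((P[:,:2]*1000).astype(np.float32)))
for k in range(5):pass
print('beam px',proj(L2W([0,.047,.128]),K,T),'knob px',proj(L2W([0,0,.176]),K,T))
E
```

```text
clock: 19.3
ee_pos: [0.499, 0.0863, 0.331]
tcp_rot: [0.013, 0.931, -0.037, 0.362]
wrist_force: [-0.7, 0.4, 0.9]
gripper_width: 0.648
grasp_force: 0.0
[ 0.205 -0.883  2.257 -0.216  1.057  1.892] open deg 38.73542311184466 0.28996425237681905 pitch 47.55586695554998
tall_vial {'extent': [251.3, 224.6, 84.4, 55.7], 'score': 0.66}
tall_vial {'extent': [494.4, 155.3, 35.2, 53.3], 'score': 0.33}
knob {'extent': [252.8, 210.2, 33.9, 41.6], 'score': 0.71}
vials {'extent': [252.3, 226.3, 86.1, 60.1], 'score': 0.62}
347 [-0.02955296 -0.03631618  0.12912086]
((-27.67319107055664, -36.6361083984375), 12.596454620361328)
beam px [215.80512143 217.21643197] knob px [253.1912977  202.61262045]
```

View pics/w5.png

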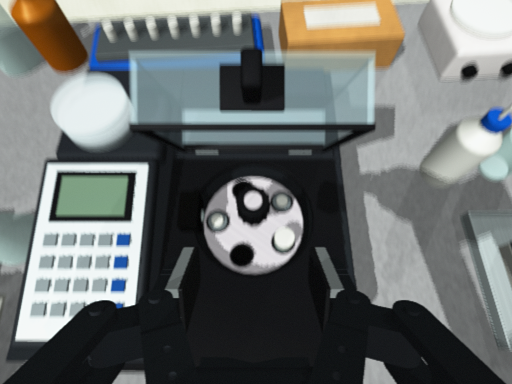

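The tall vial's cap is at wrist px (284,238), which is local (−28,−37) mm. That puts the carousel at about +144° (two stations), so it needs two clockwise steps. I'll grip the knob with the tool pitched 40° and swing the heading from +45° to −15° each time. The detent should finish each step.

```bash
python3 - <<'E'
from h import *
M=tilt(40,45); print(gp([0,0,.164],M,.1))
go([.5,.04,.3],tilt(44,20)); go(gp([0,0,.164],M,.1),M); go(gp([0,0,.164],M),M)
E
```

```text
[0.54638197 0.0400432  0.2160658 ]
slide [-0.0206, 0.0464, 0.0283] rot [0.24, 0.064, -0.253]
slide [-0.0428, 0.043, 0.1215] rot [0.564, 0.126, -0.547]
slide [-0.0461, -0.0109, 0.2057] rot [0.564, 0.126, -0.547]
```

```bash
python3 -m creep '{"slide":[[-0.01,0.023,0.014],[-0.02,0.046,0.028],[-0.028,0.045,0.06],[-0.035,0.044,0.09],[-0.043,0.043,0.121],[-0.043,0.043,0.121],[-0.043,0.043,0.121]],"delta_rot":[[0.12,0.03,-0.12],[0.24,0.064,-0.253],[0.35,0.09,-0.35],[0.46,0.11,-0.45],[0.564,0.126,-0.547],[0.564,0.126,-0.547],[0.564,0.126,-0.547]],"claw":[0.3,0.3,0.3,0.3,0.3,0.3,0.3]}'; python3 - <<'E'
from h import *
print(pose()[2]['joints'].round(3))
M=tilt(40,45); go(gp([0,0,.164],M,.1),M); go(gp([0,0,.164],M),M)
E
```

```text
clock: 20.38
ee_pos: [0.5477, 0.0373, 0.2155]
tcp_rot: [-0.146, 0.85, 0.315, 0.397]
wrist_force: [0.5, 0.5, -0.1]
gripper_width: 0.647
grasp_force: 0.0
[-0.547 -0.441  2.272  0.916  1.164 -0.007]
slide [0.0009, -0.0029, 0.0002] rot [-0.001, -0.001, 0.003]
slide [0.0009, -0.0028, 0.1002] rot [-0.001, -0.001, 0.003]
```

```bash
python3 -m creep '{"slide":[[0.001,-0.003,0.02],[0.001,-0.003,0.045],[0.001,-0.003,0.07],[0.001,-0.003,0.09],[0.001,-0.003,0.1],[0.001,-0.003,0.1]],"delta_rot":[[0,0,0],[0,0,0],[0,0,0],[0,0,0],[0,0,0],[0,0,0]],"claw":[0.3,0.3,0.3,0.3,0.3,0.3]}'; python3 - <<'E'
from h import *
M=tilt(40,45); go(gp([0,0,.164],M),M)
im,d,K,T=snap('wrist');save('w6',im)
E
```

```text
clock: 21.12
ee_pos: [0.603, 0.0913, 0.1499]
tcp_rot: [-0.146, 0.851, 0.313, 0.395]
wrist_force: [0.5, -0.1, 0.5]
gripper_width: 0.654
grasp_force: 0.0
slide [0.0016, 0.0023, -0.0011] rot [-0.001, 0.003, -0.002]
```

View pics/w6.png

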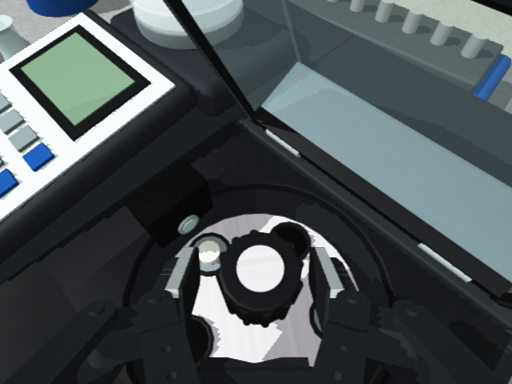

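The knob is centred between the pads at (260,270) and the cover is clear above. That was my last picture, so from here I check by numbers.

```bash
python3 -m creep '{"slide":[[0,0.002,0],[0,0.002,0],[0,0.002,0],[0,0.002,0],[0,0.002,0],[0,0.002,0]],"delta_rot":[[0,0,0],[0,0,0],[0,0,0],[0,0,0],[0,0,0],[0,0,0]],"claw":[-1,-1,-1,-1,-1,-1]}'; cat >> h.py <<'E'
def swing(angs,c=(0,0)):
    p0,M0,s=pose(); A=L2W([c[0],c[1],0]); 
    for a in angs:
        Q=R.from_euler('z',a,degrees=True).as_matrix(); print(a,(M0.T@(A+Q@(p0-A)-p0)).round(4).tolist(),R.from_matrix(M0.T@Q@M0).as_rotvec().round(3).tolist())
    g=RP.T@(p0-M0[:,2]*.019-O); print('grasp local',g.round(4),s['joints'].round(3))
E
python3 -c "
from h import *
swing(range(-6,-61,-6))"
```

```text
clock: 21.92
ee_pos: [0.604, 0.0888, 0.1505]
tcp_rot: [-0.145, 0.851, 0.312, 0.396]
wrist_force: [-2.0, -6.3, 2.4]
gripper_width: 0.403
grasp_force: 59.3
-6 [-0.0001, 0.0014, -0.0001] [-0.08, -0.0, 0.068]
-12 [-0.0002, 0.0028, -0.0003] [-0.16, -0.0, 0.135]
-18 [-0.0005, 0.0041, -0.0006] [-0.24, -0.0, 0.203]
-24 [-0.0008, 0.0054, -0.001] [-0.32, -0.0, 0.27]
-30 [-0.0012, 0.0067, -0.0015] [-0.4, -0.0, 0.338]
-36 [-0.0017, 0.0078, -0.0021] [-0.48, -0.001, 0.405]
-42 [-0.0023, 0.0089, -0.0028] [-0.56, -0.001, 0.473]
-48 [-0.003, 0.0099, -0.0035] [-0.64, -0.001, 0.54]
-54 [-0.0037, 0.0107, -0.0044] [-0.72, -0.001, 0.608]
-60 [-0.0045, 0.0115, -0.0053] [-0.8, -0.001, 0.675]
grasp local [-0.0006 -0.001   0.1628] [-0.357 -0.204  2.219  1.007  0.908 -0.057]
```

```bash
python3 -m creep '{"slide":[[-0.0001,0.0014,-0.0001],[-0.0002,0.0028,-0.0003],[-0.0005,0.0041,-0.0006],[-0.0008,0.0054,-0.001],[-0.0012,0.0067,-0.0015],[-0.0017,0.0078,-0.0021],[-0.0023,0.0089,-0.0028],[-0.003,0.0099,-0.0035],[-0.0037,0.0107,-0.0044],[-0.0045,0.0115,-0.0053]],"delta_rot":[[-0.08,0,0.068],[-0.16,0,0.135],[-0.24,0,0.203],[-0.32,0,0.27],[-0.4,0,0.338],[-0.48,0,0.405],[-0.56,0,0.473],[-0.64,0,0.54],[-0.72,0,0.608],[-0.8,0,0.675]],"claw":[-1,-1,-1,-1,-1,-1,-1,-1,-1,-1]}'; cat >> h.py <<'E'
def tall(n='scene'):
    im,d,K,T=snap(n); lc=(cloud(d,K,T)-O)@RP; r=np.hypot(lc[...,0],lc[...,1])
    m=(r<.062)&(r>.033)&(lc[...,2]>.121)&(lc[...,2]<.135)&(im.min(-1)>120); P=lc[m]
    if len(P)>5: c=np.median(P,0); print(n,len(P),'tall',c.round(4),'carousel deg',np.rad2deg(np.arctan2(-c[0],c[1])))
    else: print(n,'tall unseen',len(P))
E
python3 -c "
from h import *
swing([-5]); tall(); tall('wrist'); tall('top')"
```

```text
clock: 23.18
ee_pos: [0.6055, 0.0793, 0.1488]
tcp_rot: [0.024, 0.915, -0.054, 0.4]
wrist_force: [23.3, -6.2, 6.3]
gripper_width: 0.4
grasp_force: 63.8
-5 [-0.0, 0.001, -0.0] [-0.064, -0.0, 0.059]
grasp local [-0.002   0.0005  0.1617] [ 0.172 -0.379  2.334 -0.521  0.436  2.249]
scene tall unseen 0
wrist 40 tall [-0.0352 -0.0023  0.129 ] carousel deg 93.7888305814931
top tall unseen 0
```

```bash
cat >> h.py <<'E'
def az():
    p,M,s=pose(); z=RP.T@M[:,2]; print('az',np.rad2deg(np.arctan2(z[1],z[0])).round(1),'pitch',np.rad2deg(np.arcsin(-z[2])).round(1))
E
python3 -c "
from h import *
az()"
python3 -m creep '{"slide":[[0,0,0],[0,0,0]],"delta_rot":[[0,0,0],[0,0,0]],"claw":[-1,-1]}'; python3 -c "
from h import *
az();tall('wrist');swing([-5,-10])"
```

```text
az -2.2 pitch 42.8
clock: 23.58
ee_pos: [0.6055, 0.0794, 0.1488]
tcp_rot: [0.024, 0.915, -0.052, 0.4]
wrist_force: [20.7, -11.5, 18.3]
gripper_width: 0.404
grasp_force: 64.7
az -2.1 pitch 42.8
wrist 38 tall [-0.0352 -0.0029  0.1289] carousel deg 94.64278970328263
-5 [-0.0, 0.001, -0.0] [-0.064, -0.0, 0.059]
-10 [-0.0001, 0.0021, -0.0001] [-0.128, -0.0, 0.119]
grasp local [-0.002   0.0005  0.1617] [ 0.17  -0.379  2.334 -0.515  0.435  2.24 ]
```

```bash
python3 -m creep '{"slide":[[0,0.0005,0],[0,0.001,0],[0,0.0015,0],[0,0.002,0],[0,0.002,0]],"delta_rot":[[-0.03,0,0.03],[-0.064,0,0.059],[-0.09,0,0.085],[-0.115,0,0.107],[-0.115,0,0.107]],"claw":[-1,-1,-1,-1,-1]}'; python3 -c "
from h import *
az();tall('wrist');swing([0])"
```

```text
clock: 24.25
ee_pos: [0.6051, 0.0776, 0.1487]
tcp_rot: [0.055, 0.908, -0.123, 0.396]
wrist_force: [18.5, -11.7, 22.4]
gripper_width: 0.402
grasp_force: 65.1
az -11.1 pitch 42.9
wrist 45 tall [-0.0355  0.0026  0.1289] carousel deg 85.80135670329636
0 [0.0, 0.0, 0.0] [0.0, 0.0, 0.0]
grasp local [-0.002   0.0009  0.1616] [ 0.271 -0.302  2.276 -0.783  0.567  2.657]
```

```bash
python3 -m creep '{"slide":[[0,0,0],[0,0,0],[0,0,0],[0,0,-0.015],[0,0,-0.04],[0,0,-0.07],[0,0,-0.09],[0,0,-0.09]],"delta_rot":[[0,0,0],[0,0,0],[0,0,0],[0.05,0,-0.05],[0.1,0,-0.1],[0.15,0,-0.14],[0.15,0,-0.14],[0.15,0,-0.14]],"claw":[0.3,0.3,0.3,0.3,0.3,0.3,0.3,0.3]}'; python3 -c "
from h import *
az();tall('wrist');swing([0]);tall()
M=tilt(40,15);go(gp([0,0,.164],M,.1),M)
M=tilt(40,45);go(gp([0,0,.164],M,.1),M)"
```

```text
clock: 25.3
ee_pos: [0.5345, 0.0956, 0.1992]
tcp_rot: [0.015, 0.92, -0.03, 0.391]
wrist_force: [-0.1, 0.8, -0.4]
gripper_width: 0.648
grasp_force: 0.0
az 0.6 pitch 43.9
wrist 870 tall [-0.0458  0.0153  0.1292] carousel deg 71.51891685657912
0 [0.0, 0.0, 0.0] [0.0, 0.0, 0.0]
grasp local [-0.0737  0.0103  0.2114] [ 0.221 -0.736  2.45  -0.337  0.674  2.039]
scene tall unseen 0
slide [0.0133, 0.0264, -0.013] rot [0.188, 0.072, -0.164]
slide [0.0242, 0.0544, -0.0017] rot [0.577, 0.069, -0.515]
```

```bash
python3 -m creep '{"slide":[[0.006,0.013,-0.006],[0.013,0.026,-0.013],[0.017,0.036,-0.01],[0.02,0.045,-0.006],[0.024,0.0544,-0.002],[0.024,0.0544,-0.002],[0.024,0.0544,-0.002],[0.024,0.0544,-0.002]],"delta_rot":[[0.1,0.04,-0.09],[0.19,0.07,-0.164],[0.31,0.07,-0.28],[0.43,0.07,-0.39],[0.577,0.069,-0.515],[0.577,0.069,-0.515],[0.577,0.069,-0.515],[0.577,0.069,-0.515]],"claw":[0.3,0.3,0.3,0.3,0.3,0.3,0.3,0.3]}'; python3 - <<'E'
from h import *
print(pose()[2]['joints'].round(3)); az(); tall('wrist')
M=tilt(40,47); go(gp([.001,.001,.164],M),M)
E
```

```text
clock: 26.4
ee_pos: [0.5464, 0.0381, 0.2151]
tcp_rot: [-0.147, 0.851, 0.313, 0.396]
wrist_force: [-0.4, 0.2, -0.7]
gripper_width: 0.645
grasp_force: 0.0
[-5.470e-01 -4.450e-01  2.276e+00  9.150e-01  1.165e+00 -1.000e-03]
az 45.1 pitch 40.0
wrist 568 tall [-0.0441  0.0133  0.1293] carousel deg 73.26178496633902
slide [0.0028, -0.0016, 0.1013] rot [0.024, -0.0, -0.023]
```

```bash
python3 -m creep '{"slide":[[0.001,-0.0016,0.02],[0.0028,-0.0016,0.045],[0.0028,-0.0016,0.07],[0.0028,-0.0016,0.09],[0.0028,-0.0016,0.101],[0.0028,-0.0016,0.101],[0.0028,-0.0016,0.101],[0.0028,-0.0016,0.101],[0.0028,-0.0016,0.101],[0.0028,-0.0016,0.101]],"delta_rot":[[0.024,0,-0.023],[0.024,0,-0.023],[0.024,0,-0.023],[0.024,0,-0.023],[0.024,0,-0.023],[0.024,0,-0.023],[0.024,0,-0.023],[0.024,0,-0.023],[0.024,0,-0.023],[0.024,0,-0.023]],"claw":[0.3,0.3,0.3,0.3,0.3,0.3,-1,-1,-1,-1]}'; python3 -m creep '{"slide":[[0,0,0],[0,0,0]],"delta_rot":[[0,0,0],[0,0,0]],"claw":[-1,-1]}'; python3 -c "
from h import *
az(); swing([-5,-10,-15,-20,-25,-30,-34,-38,-42,-46,-50,-54,-57])"
```

```text
clock: 27.7
ee_pos: [0.6059, 0.0911, 0.1548]
tcp_rot: [-0.151, 0.845, 0.327, 0.395]
wrist_force: [2.5, -4.4, -2.2]
gripper_width: 0.408
grasp_force: 59.8
clock: 27.95
ee_pos: [0.6059, 0.0911, 0.1548]
tcp_rot: [-0.15, 0.845, 0.327, 0.395]
wrist_force: [2.7, -3.5, -1.7]
gripper_width: 0.4
grasp_force: 59.8
az 46.6 pitch 40.0
-5 [-0.0001, 0.0014, -0.0001] [-0.067, -0.0, 0.056]
-10 [-0.0002, 0.0028, -0.0002] [-0.134, -0.001, 0.112]
-15 [-0.0004, 0.0042, -0.0005] [-0.201, -0.001, 0.168]
-20 [-0.0007, 0.0056, -0.0008] [-0.267, -0.001, 0.224]
-25 [-0.0011, 0.0069, -0.0012] [-0.334, -0.002, 0.28]
-30 [-0.0015, 0.0081, -0.0018] [-0.401, -0.002, 0.336]
-34 [-0.0019, 0.0091, -0.0022] [-0.455, -0.002, 0.381]
-38 [-0.0024, 0.01, -0.0028] [-0.508, -0.003, 0.426]
-42 [-0.0029, 0.0109, -0.0033] [-0.562, -0.003, 0.471]
-46 [-0.0034, 0.0117, -0.004] [-0.615, -0.003, 0.516]
-50 [-0.0039, 0.0124, -0.0046] [-0.669, -0.004, 0.561]
-54 [-0.0045, 0.0131, -0.0053] [-0.722, -0.004, 0.606]
-57 [-0.005, 0.0136, -0.0059] [-0.762, -0.004, 0.639]
grasp local [0.0014 0.0012 0.167 ] [-0.362 -0.185  2.196  1.006  0.938 -0.08 ]
```

```bash
python3 -m creep '{"slide":[[-0.0001,0.0014,-0.0001],[-0.0002,0.0028,-0.0002],[-0.0004,0.0042,-0.0005],[-0.0007,0.0056,-0.0008],[-0.0011,0.0069,-0.0012],[-0.0015,0.0081,-0.0018],[-0.0019,0.0091,-0.0022],[-0.0024,0.01,-0.0028],[-0.0029,0.0109,-0.0033],[-0.0029,0.0109,-0.0033]],"delta_rot":[[-0.067,0,0.056],[-0.134,0,0.112],[-0.2,0,0.168],[-0.267,0,0.224],[-0.334,0,0.28],[-0.401,0,0.336],[-0.455,0,0.381],[-0.508,0,0.426],[-0.562,0,0.471],[-0.562,0,0.471]],"claw":[-1,-1,-1,-1,-1,-1,-1,-1,-1,-1]}'; python3 -c "
from h import *
az(); tall('wrist'); swing([-4,-8,-12,-16])"
```

```text
clock: 29.2
ee_pos: [0.6098, 0.0807, 0.1549]
tcp_rot: [0.0, 0.906, 0.002, 0.424]
wrist_force: [13.9, -7.6, -12.3]
gripper_width: 0.402
grasp_force: 63.7
az 4.6 pitch 39.8
wrist 35 tall [-0.0324  0.0474  0.1289] carousel deg 34.34810554335686
-4 [-0.0, 0.0011, -0.0] [-0.054, -0.0, 0.045]
-8 [-0.0001, 0.0023, -0.0001] [-0.107, -0.0, 0.089]
-12 [-0.0002, 0.0034, -0.0002] [-0.161, -0.0, 0.134]
-16 [-0.0003, 0.0045, -0.0004] [-0.214, -0.0, 0.179]
grasp local [0.0016 0.0005 0.167 ] [ 0.089 -0.431  2.387 -0.218  0.319  1.833]
```

```bash
python3 -m creep '{"slide":[[0,0.0006,0],[0,0.0011,0],[0,0.0017,0],[0,0.0023,0],[0,0.0029,0],[0,0.0034,0],[0,0.0034,0]],"delta_rot":[[-0.027,0,0.023],[-0.054,0,0.045],[-0.08,0,0.067],[-0.107,0,0.089],[-0.134,0,0.112],[-0.161,0,0.134],[-0.161,0,0.134]],"claw":[-1,-1,-1,-1,-1,-1,-1]}'; python3 -c "
from h import *
az(); tall('wrist'); swing([-4])"
```

```text
clock: 30.12
ee_pos: [0.6096, 0.0775, 0.1548]
tcp_rot: [0.045, 0.901, -0.092, 0.421]
wrist_force: [2.6, -5.0, 0.5]
gripper_width: 0.399
grasp_force: 65.4
az -7.3 pitch 39.8
wrist 39 tall [-0.0219  0.0531  0.1292] carousel deg 22.415128650150855
-4 [-0.0, 0.0011, -0.0] [-0.054, -0.0, 0.045]
grasp local [0.0017 0.0003 0.167 ] [ 0.24  -0.346  2.326 -0.816  0.473  2.623]
```

```bash
python3 -m creep '{"slide":[[0,0,0],[0,0,0],[0,0,0],[0,0,-0.015],[0,0,-0.04],[0,0,-0.065],[-0.0,0,-0.08],[0,0,-0.08]],"delta_rot":[[0,0,0],[0,0,0],[0,0,0],[0.05,0,-0.04],[0.1,0,-0.085],[0.13,0,-0.11],[0.13,0,-0.11],[0.13,0,-0.11]],"claw":[0.3,0.3,0.3,0.3,0.3,0.3,0.3,0.3]}'; python3 -c "
from h import *
az(); tall('wrist'); swing([0]); cov()
for p,a in (([.5,.086,.33],50),([.5,.086,.40],58),([.56,.083,.43],75),([.62,.08,.43],100)): go(p,tilt(a))"
```

```text
clock: 31.18
ee_pos: [0.5496, 0.0909, 0.2071]
tcp_rot: [0.008, 0.905, -0.014, 0.425]
wrist_force: [0.1, 0.3, 0.2]
gripper_width: 0.65
grasp_force: 0.0
az 2.5 pitch 39.7
wrist 701 tall [-0.0016  0.0469  0.1292] carousel deg 1.9727882566911914
0 [0.0, 0.0, 0.0] [0.0, 0.0, 0.0]
grasp local [-0.0593  0.0064  0.2184] [ 0.179 -0.76   2.485 -0.306  0.573  1.965]
[ 0.179 -0.76   2.485 -0.306  0.573  1.965] open deg 21.845237930907004 0.17134114865810327 pitch 39.82956136376535
slide [0.0635, 0.0069, -0.1172] rot [-0.031, -0.178, 0.035]
slide [0.1172, 0.0071, -0.162] rot [-0.028, -0.318, 0.037]
slide [0.1787, 0.0082, -0.1351] rot [-0.023, -0.614, 0.042]
slide [0.2172, 0.0092, -0.0889] rot [-0.014, -1.051, 0.047]
```

```bash
python3 - <<'E'
from h import *
for p,a in (([.52,.086,.31],50),([.50,.086,.40],60),([.55,.083,.44],80),([.61,.08,.44],100)): go(p,tilt(a))
b=np.deg2rad(8.83+65); t=[.088-.2085*np.cos(b),0,.131+.2085*np.sin(b)]; M=tilt(121)
print(gp(t,M,.05),gp(t,M)); go(gp(t,M,.05),M)
E
```

```text
slide [0.0609, 0.0061, -0.0891] rot [-0.031, -0.178, 0.035]
slide [0.1172, 0.0071, -0.162] rot [-0.028, -0.353, 0.038]
slide [0.18, 0.0086, -0.1492] rot [-0.021, -0.702, 0.043]
slide [0.2185, 0.0096, -0.103] rot [-0.014, -1.051, 0.047]
[0.63935672 0.07665869 0.35782385] [0.61368597 0.07870156 0.31496548]
slide [0.1742, 0.0117, -0.0278] rot [-0.005, -1.417, 0.051]
```

```bash
python3 -m creep '{"slide":[[0.03,0.003,-0.045],[0.061,0.006,-0.089],[0.09,0.007,-0.125],[0.117,0.007,-0.16],[0.14,0.008,-0.158],[0.16,0.008,-0.155],[0.18,0.0086,-0.149],[0.2,0.009,-0.128],[0.2185,0.0096,-0.103],[0.2185,0.0096,-0.103]],"delta_rot":[[-0.015,-0.09,0.017],[-0.03,-0.178,0.035],[-0.03,-0.26,0.037],[-0.028,-0.353,0.038],[-0.025,-0.47,0.04],[-0.023,-0.59,0.042],[-0.021,-0.702,0.043],[-0.018,-0.87,0.045],[-0.014,-1.051,0.047],[-0.014,-1.051,0.047]],"claw":[0.3,0.3,0.3,0.3,0.3,0.3,0.3,0.3,0.3,0.3]}'; python3 - <<'E'
from h import *
print(pose()[2]['joints'].round(3)); tall(); tall('wrist'); tall('top')
b=np.deg2rad(8.83+65); t=[.088-.2085*np.cos(b),0,.131+.2085*np.sin(b)]; M=tilt(121)
go(gp(t,M,.05)+[0,0,.03],M);go(gp(t,M,.05),M)
E
```

```text
clock: 32.48
ee_pos: [0.6129, 0.0792, 0.4337]
tcp_rot: [-0.003, 0.995, -0.04, -0.093]
wrist_force: [-0.3, 0.4, -0.1]
gripper_width: 0.651
grasp_force: 0.0
[0.034 0.394 0.824 0.023 2.108 1.696]
scene tall unseen 0
wrist tall unseen 0
top tall unseen 0
slide [0.0355, 0.0005, 0.0405] rot [0.001, -0.358, -0.002]
slide [0.041, 0.0004, 0.07] rot [0.001, -0.358, -0.002]
```

```bash
python3 -m creep '{"slide":[[0.012,0,0.012],[0.024,0,0.026],[0.036,0,0.04],[0.039,0,0.055],[0.041,0,0.07],[0.041,0,0.07],[0.041,0,0.07]],"delta_rot":[[0,-0.12,0],[0,-0.24,0],[0,-0.358,0],[0,-0.358,0],[0,-0.358,0],[0,-0.358,0],[0,-0.358,0]],"claw":[0.3,0.3,0.3,0.3,0.3,0.3,0.3]}'; python3 - <<'E'
from h import *
b=np.deg2rad(8.83+65); t=[.088-.2085*np.cos(b),0,.131+.2085*np.sin(b)]; M=tilt(121)
go(gp(t,M),M); cov()
# fin: points from the wrist camera above z .3 near the tab
im,d,K,T=snap('wrist'); lc=(cloud(d,K,T)-O)@RP
m=(abs(lc[...,1])<.012)&(lc[...,0]>-.03)&(lc[...,0]<.1)&(lc[...,2]>.30)&(lc[...,2]<.37)&(im.max(-1)<90)
P=lc[m]; print(len(P),P.min(0).round(3) if len(P) else '',P.max(0).round(3) if len(P) else '',np.median(P,0).round(3) if len(P) else '')
E
```

```text
clock: 33.5
ee_pos: [0.6378, 0.0778, 0.3656]
tcp_rot: [-0.01, 0.964, -0.039, -0.262]
wrist_force: [-0.2, 0.1, 0.2]
gripper_width: 0.654
grasp_force: 0.0
slide [0.0048, 0.001, 0.0559] rot [0.0, -0.01, -0.0]
[0.015 0.858 0.383 0.072 2.428 1.707] open deg 73.4385273221602 0.253338209527231 pitch 120.41515850487274
2788 [ 0.015 -0.012  0.3  ] [0.077 0.012 0.351] [0.048 0.    0.319]
```

The fin's top reads 0.351, as it should at 65°, so the cover has stayed at its stop. I'll advance and grip.

```bash
python3 -m creep '{"slide":[[0.003,0.001,0.015],[0.005,0.001,0.03],[0.005,0.001,0.045],[0.005,0.001,0.055],[0.005,0.001,0.055],[0.005,0.001,0.055],[0.005,0.001,0.055],[0.005,0.001,0.055],[0.005,0.001,0.055],[0.005,0.001,0.055]],"delta_rot":[[0,0,0],[0,0,0],[0,0,0],[0,0,0],[0,0,0],[0,0,0],[0,0,0],[0,0,0],[0,0,0],[0,0,0]],"claw":[0.3,0.3,0.3,0.3,0.3,-1,-1,-1,-1,-1]}'; python3 - <<'E'
from h import *
cov()
p0,M0,s=pose(); H=L2W([.088,0,.131]); ey=RP@[0,1,0]
for a in (-3,-7,-12,-17,-22,-27,-32,-36):
    Q=R.from_rotvec(ey*np.deg2rad(a)).as_matrix(); print(a,(M0.T@(H+Q@(p0-H)-p0)).round(4).tolist(),R.from_matrix(M0.T@Q@M0).as_rotvec().round(3).tolist())
E
```

```text
clock: 34.8
ee_pos: [0.6146, 0.0788, 0.3139]
tcp_rot: [-0.01, 0.964, -0.038, -0.263]
wrist_force: [1.2, 4.4, 5.8]
gripper_width: 0.154
grasp_force: 59.8
[0.016 0.725 0.675 0.064 2.272 1.694] open deg 65.11720769476594 0.20730159974794904 pitch 120.57616521503955
-3 [-0.0062, 0.0, 0.0081] [0.0, 0.052, -0.0]
-7 [-0.0139, 0.0, 0.0193] [0.0, 0.122, -0.0]
-12 [-0.0224, 0.0, 0.034] [0.0, 0.209, -0.0]
-17 [-0.0295, 0.0, 0.0494] [0.0, 0.297, -0.0]
-22 [-0.0352, 0.0, 0.0654] [0.0, 0.384, -0.0]
-27 [-0.0396, 0.0, 0.0819] [0.0, 0.471, -0.0]
-32 [-0.0425, 0.0, 0.0986] [0.0, 0.559, -0.0]
-36 [-0.0437, 0.0, 0.1121] [0.0, 0.628, -0.0]
```

```bash
python3 -m creep '{"slide":[[-0.0062,0,0.0081],[-0.0139,0,0.0193],[-0.0224,0,0.034],[-0.0295,0,0.0494],[-0.0352,0,0.0654],[-0.0396,0,0.0819],[-0.0425,0,0.0986],[-0.0437,0,0.1121],[-0.0437,0,0.1121]],"delta_rot":[[0,0.052,0],[0,0.122,0],[0,0.209,0],[0,0.297,0],[0,0.384,0],[0,0.471,0],[0,0.559,0],[0,0.628,0],[0,0.628,0]],"claw":[-1,-1,-1,-1,-1,-1,-1,-1,-1]}'; python3 - <<'E'
from h import *
cov()
p0,M0,s=pose(); H=L2W([.088,0,.131]); ey=RP@[0,1,0]
for a in (-3,-7,-12,-17,-21,-24,-26,-28,-29,-30):
    Q=R.from_rotvec(ey*np.deg2rad(a)).as_matrix(); print(a,(M0.T@(H+Q@(p0-H)-p0)).round(4).tolist(),R.from_matrix(M0.T@Q@M0).as_rotvec().round(3).tolist())
E
```

```text
clock: 35.92
ee_pos: [0.519, 0.0867, 0.2373]
tcp_rot: [0.002, 0.998, -0.04, 0.047]
wrist_force: [6.8, 4.3, -7.5]
gripper_width: 0.156
grasp_force: 62.1
[ 0.078 -0.165  1.772 -0.015  1.441  1.729] open deg 28.41972632240163 0.20688343545936796 pitch 84.57764906261005
-3 [-0.0061, 0.0, 0.0081] [-0.0, 0.052, -0.0]
-7 [-0.0136, 0.0, 0.0194] [-0.0, 0.122, -0.0]
-12 [-0.0219, 0.0, 0.0343] [-0.0, 0.209, -0.0]
-17 [-0.0288, 0.0, 0.0498] [-0.0, 0.297, -0.0]
-21 [-0.0333, 0.0, 0.0626] [-0.0, 0.367, -0.0]
-24 [-0.0362, 0.0, 0.0723] [-0.0, 0.419, -0.0]
-26 [-0.0377, 0.0, 0.0789] [-0.0, 0.454, -0.0]
-28 [-0.0391, 0.0, 0.0856] [-0.0, 0.489, -0.0]
-29 [-0.0397, 0.0, 0.0889] [-0.0, 0.506, -0.0]
-30 [-0.0402, 0.0, 0.0923] [-0.0, 0.524, -0.0]
```

```bash
python3 -m creep '{"slide":[[-0.0061,0,0.0081],[-0.0136,0,0.0194],[-0.0219,0,0.0343],[-0.0288,0,0.0498],[-0.0333,0,0.0626],[-0.0362,0,0.0723],[-0.0377,0,0.0789],[-0.0391,0,0.0856],[-0.0394,0,0.087],[-0.0394,0,0.087]],"delta_rot":[[0,0.052,0],[0,0.122,0],[0,0.209,0],[0,0.297,0],[0,0.367,0],[0,0.419,0],[0,0.454,0],[0,0.489,0],[0,0.497,0],[0,0.497,0]],"claw":[-1,-1,-1,-1,-1,-1,-1,-1,-1,-1]}'; python3 - <<'E'
from h import *
cov(); p0,M0,s=pose(); print((M0.T@[0,0,-1]).round(3))
E
```

```text
clock: 37.17
ee_pos: [0.4885, 0.0891, 0.1481]
tcp_rot: [0.011, 0.956, -0.038, 0.291]
wrist_force: [4.1, 7.4, -4.4]
gripper_width: 0.153
grasp_force: 62.5
[ 0.183 -0.692  2.427 -0.194  0.842  1.92 ] open deg 0.31714407256099086 0.2066611732260472 pitch 56.193214464379885
[-0.556  0.001  0.831]
```

```bash
python3 -m creep '{"slide":[[-0.001,0,0.0015],[-0.0017,0,0.0027],[-0.0017,0,0.0027]],"delta_rot":[[0,0.01,0],[0,0.014,0],[0,0.014,0]],"claw":[-1,-1,-1]}'; python3 -c "
from h import *
cov()"
```

```text
clock: 37.55
ee_pos: [0.489, 0.0892, 0.1478]
tcp_rot: [0.012, 0.954, -0.038, 0.298]
wrist_force: [-34.3, 4.6, 27.5]
gripper_width: 0.158
grasp_force: 70.0
[ 0.187 -0.704  2.439 -0.204  0.828  1.931] open deg 0.21949449089724204 0.20631037848519035 pitch 55.34844832349905
```

```bash
python3 -m creep '{"slide":[[0,0,0],[0,0,0],[0,0,0],[0,0,0],[0.011,0,-0.017],[0.028,0,-0.042],[0.045,0,-0.066],[0.06,0,-0.09],[0.06,0,-0.09]],"delta_rot":[[0,0,0],[0,0,0],[0,0,0],[0,0,0],[0,0,0],[0,0,0],[0,0,0],[0,0,0],[0,0,0]],"claw":[0.3,0.3,0.3,0.3,0.3,0.3,0.3,0.3,0.3]}'; python3 - <<'E'
from h import *
az()
for n in ('wrist','scene','top'):
    im,d,K,T=snap(n); lc=(cloud(d,K,T)-O)@RP
    m=(abs(lc[...,0])<.08)&(abs(lc[...,1])<.085)&(lc[...,2]>.18)&(lc[...,2]<.21); P=lc[m]
    if len(P)>20: A=np.c_[P[:,:2],np.ones(len(P))]; k=np.linalg.lstsq(A,P[:,2],rcond=None)[0]; print(n,len(P),k.round(4),'tilt deg',np.rad2deg(k[0]).round(2))
    f=(abs(lc[...,1])<.006)&(lc[...,0]<-.095)&(lc[...,0]>-.13)&(lc[...,2]>.15)&(lc[...,2]<.2)
    if f.sum(): print('fin top',np.median(lc[f],0).round(4))
    print('beam px',proj(L2W([0,.047,.128]),K,T).round())
    if n=='wrist':
        for r in finder.recognise('wrist','tall_vial')[:3]: print(r)
        # white cap blob seen through the cover
        cv=proj(L2W([0,.047,.128]),K,T)
        u,v=np.round(cv).astype(int); w=im[max(v-40,0):v+40,max(u-40,0):u+40].astype(int)
        m=(w.min(-1)>np.percentile(w.min(-1),95)); ys,xs=np.nonzero(m); print('bright',xs.mean()+max(u-40,0),ys.mean()+max(v-40,0))
    for q in ('vial_box',):
        if n!='wrist':
            P=cloud(d,K,T); m=(P[...,0]>.42)&(P[...,0]<.6)&(P[...,1]>-.4)&(P[...,1]<-.26)&(P[...,2]>.03)&(P[...,2]<.05); 
            if m.sum()>10: print('box',cv2.minAreaRect((P[m][:,:2]*1000).astype(np.float32)),P[m][:,2].mean())
E
```

```text
clock: 38.67
ee_pos: [0.4885, 0.0888, 0.2571]
tcp_rot: [0.012, 0.953, -0.038, 0.3]
wrist_force: [-0.3, 0.0, -0.6]
gripper_width: 0.65
grasp_force: 0.0
az 0.0 pitch 55.1
wrist 36988 [0.0002 0.0005 0.1923] tilt deg 0.01
fin top [-0.1136  0.0002  0.1772]
beam px [208. 163.]
{'extent': [191.4, 171.7, 382.9, 343.3], 'score': 0.64}
bright 207.95081967213116 165.23360655737704
scene 2192 [-0.0006  0.0012  0.1933] tilt deg -0.04
fin top [-0.1211  0.0005  0.1777]
beam px [280. 208.]
box ((509.0068054199219, -330.79534912109375), (61.174015045166016, 95.28157043457031), 85.87117004394531) 0.040203747724471994
top 2315 [-0.     -0.001   0.1901] tilt deg -0.0
fin top [-0.1097 -0.      0.1744]
beam px [240. 173.]
box ((504.3992004394531, -332.5491638183594), (61.49353790283203, 92.52484130859375), 86.2491683959961) 0.03800646880797862
```

The cover is flat and shut, the cap blob sits within 2 px of the beam position, and the box is flat in the tray. The gripper is clear, so I'll hand the job in.

```bash
python3 -c "
from plant import bot
print(bot.close_job())"
```

```text
the job is handed in; nothing more can be done
None
```

The job is handed in at about 39 s on the robot's clock: the box is flat in the tray, the cover went up to its stop and is shut again, and the tall vial is clicked in at the optical head. One risk is that joint 2 read −0.893 once against its −0.89 limit.

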